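Put the small kitchen things into their fitted holders

ROBOT

A 6-joint arm with a two-finger parallel gripper is mounted at the origin on a cart in front of the work surface, level with it; the furniture and walls round the work are solid. World frame = base frame: x ahead of the robot, y to its left, z up, the work surface at z = 0. Lengths are in m, angles in rad, forces in N, time in s.
With the tool pointing down it reaches from about 0.25 to 0.725 m from the base axis. Payload 4 kg.
Tool frame: the origin (TCP) lies midway between the tips of the shut fingers; the grasp point (between the pads) lies bot.pinch_z behind it (bot.pinch_z is the distance from the TCP to the grasp point, in m); z points along the fingers, y is the line along which they close (so a half turn about z gives the same grasp; the last joint's range is limited). The gripper opens to 85 mm and grips with 20 to 120 N. Pads are 22 mm wide; open, the fingers measure 114 mm over their backs; the gripper's body (76 mm by 85 mm) begins 54 mm behind the grasp point. The pads swing forward as they close: fully open they stand 13 mm farther back than shut.
Start: joints at [-1.166, 0.241, 0.005, 1.335, 0, 1.571], TCP at [0.197, -0.46, 0.231] pointing down, gripper open.
Joint ranges: [-2.72, 2.72], [-1.05, 1.87], [-1.09, 1.28], [-1.99, 2.15], [-1.42, 1.44], [-3.14, 3.14]. Speed limits (rad/s): [2.79, 2.79, 3.14, 3.14, 3.14, 3.14].

INTERFACE

Orientations are given as a unit quaternion [x, y, z, w].
In Python, from workcell import bot gives the robot as it stands.
- The arm moves only by the tool jog_arm, called after ">>>" as name(argument=value, ...), one argument or row to a line, values as JSON. Schema: {"type":"object","properties":{"offsets":{"type":"object","properties":{"drx":{"type":"array","items":{"type":"number"},"minItems":1,"maxItems":10},"dry":{"type":"array","items":{"type":"number"},"minItems":1,"maxItems":10},"drz":{"type":"array","items":{"type":"number"},"minItems":1,"maxItems":10},"tx":{"type":"array","items":{"type":"number"},"minItems":1,"maxItems":10},"ty":{"type":"array","items":{"type":"number"},"minItems":1,"maxItems":10},"tz":{"type":"array","items":{"type":"number"},"minItems":1,"maxItems":10},"finger_gap":{"type":"array","items":{"type":"number"},"minItems":1,"maxItems":10}},"additionalProperties":false,"required":["drx","dry","drz","tx","ty","tz","finger_gap"]},"only":{"type":"string"},"quiet":{"type":"boolean"},"lines":{"type":"string"}},"required":["offsets"],"additionalProperties":false}. offsets is an object with one list for each field, all of the same length, 1 to 10, a row being the entries at one place: drx, dry, drz (a rotation vector in shares of 4 rad (1.0 is 4 rad)), tx, ty, tz (the shift in a scale on which 1.0 is 800 mm), finger_gap (the finger opening in m); each row is the pose to reach, as a shift and turn from the pose commanded when the call began, along the tool's axes at that moment; what a row does not reach only later rows make up. A row lasts 1/8 s, in which the tool goes at most 0.0625 m and 0.188 rad, less where a joint would pass 70% of its speed; a pose out of reach is approached as far as the arm can. The fingers move at their own pace and stop on an object; the grip force is fixed at half the most. Time passes only in rows, so rows that do not move let the fingers close. The tool returns the time, the measured TCP pose, the force, the opening and the grip force at its end. only (a regular expression) keeps the lines of the reply that match it, lines (a string "A,B") keeps lines A to B, and quiet returns only ok. No shift or turn number may pass 1 either way. Input that does not fit is refused with a message, and nothing moves.
- bot.get_obs(): the state, without advancing time (a new reading comes with each control period).
- bot.camera(name): name is "scene" or "side" or "wrist"; returns the picture (480x640x3 uint8, red, green, blue); there is no depth.
- bot.calibration(name): a dict with "mtx" (3x3 intrinsics, pixels), "R" (3x3) and "t" (3): a world point X has camera coordinates R X + t. Camera axes: x right, y down, z forward; pixel columns grow to the right and rows downward; lengths in m; the calibration is good to about 2 mm. A picture is of the moment at which its call begins: read the wrist's pose just before it. calibration takes no time and is no camera call; for the wrist camera it gives the pose at the moment of the call.
- bot.job_done(): hands the job in; it is judged then, once.
The state is a dict: "clock": time; "joint_pos": joint angles; "joint_vel": joint speeds; "tau": joint torques, N m; "eef_pos": TCP position; "tool_rot": TCP orientation; "ft_force": force on the tool from outside, world axes, zero at the start; "ft_torque": the same for the moment, N m; "grip_width": finger opening in m; "grasp_force": force on a finger pad.
Only numpy, scipy, OpenCV 4.12 (cv2) and the standard library are available. Lean on these libraries where they do the work, as an engineer would, in place of code of your own. Each camera call takes 0.05 s, during which the arm holds its last target. There are 200 camera calls.

TASK

Put the egg timer, the spice jar, the teaspoon and the espresso cup into the wooden holders cut for them: each one fully down in the cavity of its own outline, upright (the teaspoon lying flat as it does now), the cup with its handle in the handle slot. Leave the fork and the tea light where they are.

Things in the scene. Friction and masses are not known exactly. Their poses are not given: they have to be found in the camera images.
- egg_timer: cream-white round wind-up kitchen timer, 62 mm across, 54 mm high, 0.12 kg; its halves do not turn here. Origin: centre of its underside, z up.
- spice_jar: upright glass spice jar with a green screw cap, round, 45 mm across over its whole height, 106 mm high, 0.11 kg. Origin: centre of its underside, z up.
- teaspoon: steel teaspoon lying flat, 128 mm long, 5 mm thick, bowl 25 mm wide at the +x end; to the gripper it is a flat bar 16 mm wide over its whole length, whose middle is 2.5 mm to +y of the origin and whose long axis is turned 0.105 rad (6 degrees) clockwise from +x seen from above. Origin: mid-length, on the underside; z up. 0.035 kg. Either end may point either way in the tray.
- espresso_cup: small espresso cup, dark above and cream below, upright, 53 mm high, 0.13 kg; bowl 58 mm across at the rim, foot 42 mm; one handle 14 mm wide. Origin: on the underside, mid-way along the 84 mm over bowl and handle; the bowl's axis is 12 mm to +y of it, the handle points to -y and ends 42 mm from it; z up.
- timer_block: fixed square block of light wood, 100 x 100 x 20 mm, with the largest round cavity, 78 mm across and 12 mm deep (its floor is 8 mm above the block's underside); for the egg timer. Origin: centre of the block's underside, under the cavity's centre; z up.
- jar_block: fixed square block of light wood, 84 x 84 x 20 mm, with a round cavity 60 mm across and 12 mm deep (floor 8 mm above the underside); for the spice jar. Origin: centre of the underside, under the cavity's centre; z up.
- spoon_tray: fixed long low tray of light wood, 159 x 48 mm, inner cavity 145 x 34 mm, floor 6 mm above the underside, rims up to 13.5 mm; both long rims are broken by a 48 mm wide finger gap in the middle, where the fingers can go down to the floor; for the teaspoon. Origin: centre of the underside; x along its length, z up.
- cup_cradle: fixed light-wood cradle for the cup: base 112 x 88 mm, floor 6 mm above the underside, 24 mm high keyhole wall: round part 68 mm wide inside, centred 12 mm to +x of the origin; handle slot 34 mm wide from it to -x, open at the end. A seated cup's origin lies over the cradle's, its handle (cup -y) along cradle -x. Origin: centre of the underside, z up.
- tea_light: bystander: tea light in a metal cup, 38 mm across, 15 mm high; not to be disturbed. Origin: centre of its underside.
- fork: bystander: steel fork lying flat, 160 x 27 x 5 mm; not to be disturbed. Origin: mid-length on its underside; x along its length.

How it is judged:
At the end, for the whole second after the job is handed in: At rest on the floor of its own holder (z within 3 to 4 mm), upright or flat within 0.1 rad: timer and jar within 12 mm of the cavity centre, spoon 16 mm and 0.3 rad, cup 15 mm with handle along the slot within 0.35 rad; fork and tea light moved under 30 mm (horizontal distance between egg_timer and timer_block below 0.012 m and z of egg_timer in the frame of timer_block below 0.012 m and angle between each of egg_timer, spice_jar, teaspoon, espresso_cup's own z axis and vertical below 0.1 rad and linear speed of each of egg_timer, spice_jar, teaspoon, espresso_cup below 0.02 m/s and horizontal distance between spice_jar and jar_block below 0.012 m and z of spice_jar in the frame of jar_block below 0.012 m and horizontal distance between teaspoon and spoon_tray below 0.016 m and z of teaspoon in the frame of spoon_tray below 0.009 m and angle between the x axis of teaspoon and the x axis of spoon_tray, either way round below 0.3 rad and horizontal distance between espresso_cup and cup_cradle below 0.015 m and z of espresso_cup in the frame of cup_cradle below 0.01 m and angle between the y axis of espresso_cup and the x axis of cup_cradle, either way round below 0.35 rad and distance of each of fork, tea_light from where it was at the start of the episode below 0.03 m); the robot touches nothing.
It fails at once if the fork or the tea light is pushed more than 30 mm away (distance of any of fork, tea_light from where it was at the start of the episode above 0.03 m).
It also fails if it takes over 118 s, if anything falls off the work surface, if the arm or the gripper's body presses on something with over 40 N, if the wrist force passes 120 N, or if a joint passes its speed limit or range.

## Working session

There is one attempt and no reset: what is moved stays moved. The work goes in short steps, Python scripts to look and compute and a tool call to move; the robot and the scene stay as the last step left them, time stands still between calls to the robot, and variables do not carry over. Pictures are saved under pics/ and viewed, at most 14 in all, crops included, and the job is handed in when it is done.

```bash
ls; mkdir -p pics; python3 - <<'E'
from workcell import bot
import cv2
o=bot.get_obs();print(o['clock'],o['eef_pos'],o['tool_rot'],o['grip_width'],bot.pinch_z)
for n in('scene','side','wrist'):
    cv2.imwrite(f'pics/{n}0.png',bot.camera(n)[:,:,::-1]);c=bot.calibration(n);print(n,c)
E
```

```text
pics
workcell.py
0.0 [ 0.19668308 -0.45902621  0.23043209] [ 9.79581768e-01  2.01043557e-01 -1.89037562e-04 -1.00655148e-03] 0.08570921009266855 0.0187
scene {'mtx': array([[485.13234371,   0.        , 320.87601129],
       [  0.        , 485.13234371, 241.95633332],
       [  0.        ,   0.        ,   1.        ]]), 'R': array([[-0.80897569, -0.58766692, -0.01434991],
       [-0.44660611,  0.63029945, -0.63503196],
       [ 0.38223202, -0.50731666, -0.77235257]]), 't': array([0.48799362, 0.307985  , 0.6878157 ])}
side {'mtx': array([[559.95021959,   0.        , 320.28928764],
       [  0.        , 559.95021959, 238.2689894 ],
       [  0.        ,   0.        ,   1.        ]]), 'R': array([[ 0.86827241, -0.4956974 ,  0.0196751 ],
       [-0.19774175, -0.38219678, -0.90267592],
       [ 0.45497387,  0.77987801, -0.42987099]]), 't': array([-0.53221679,  0.15303437,  1.0273812 ])}
wrist {'mtx': array([[386.50909897,   0.        , 323.18766008],
       [  0.        , 386.50909897, 241.36737838],
       [  0.        ,   0.        ,   1.        ]]), 'R': array([[ 3.92977713e-01, -9.19547582e-01, -8.72399408e-04],
       [-8.83789493e-01, -3.77957797e-01,  2.75797091e-01],
       [-2.53938279e-01, -1.07611093e-01, -9.61215482e-01]]), 't': array([-0.49993176, -0.03685248,  0.37737262])}
```

View pics/scene0.png

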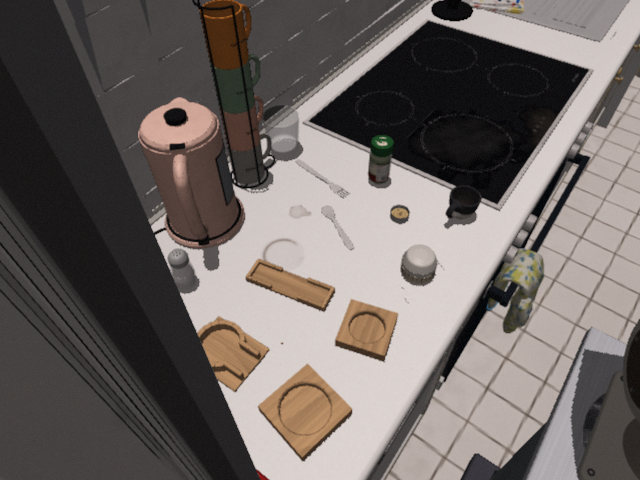

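View pics/side0.png

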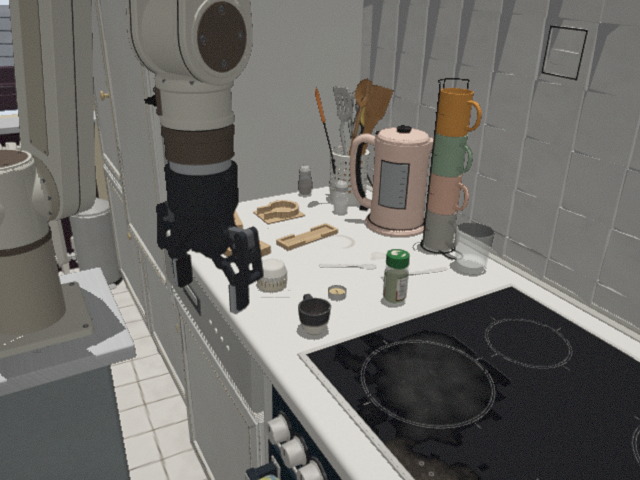

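Scene view shows the timer block at (305,408), jar block (367,326), tray (290,284), cradle (232,352, partly hidden), timer (420,263), tea light (400,213), cup (463,203), jar (380,160), spoon (338,228) and fork (323,178). The side view shows the same objects from the opposite side.

```bash
cat > h.py <<'E'
import numpy as np, cv2
from workcell import bot
def ray(cal,uv,z):
    uv=np.atleast_2d(np.array(uv,float)); d=np.c_[(uv-cal['mtx'][:2,2])/cal['mtx'][0,0],np.ones(len(uv))]@cal['R']
    C=-cal['R'].T@cal['t']; return C+d*((z-C[2])/d[:,2])[:,None]
def proj(cal,X):
    p=(np.atleast_2d(X)@cal['R'].T+cal['t'])@cal['mtx'].T; return p[:,:2]/p[:,2:]
E
python3 - <<'E'
from h import *
c=bot.calibration('scene');print(-c['R'].T@c['t'])
for n,p,z in [('tblock',(305,408),.014),('jblock',(367,326),.014),('tray',(290,284),.01),('cradle',(232,352),.015),('timer',(420,263),.03),('tea',(400,213),.01),('cup',(463,203),.03),('jar',(381,145),.106),('spoon0',(327,211),.004),('spoon1',(350,246),.004),('fork',(323,178),.004)]:
    print(n,ray(c,p,z)[0].round(3))
a=cv2.imread('pics/scene0.png')
crop=lambda x,y,w,h,s,f:cv2.imwrite(f,cv2.resize(a[y:y+h,x:x+w],None,fx=s,fy=s,interpolation=cv2.INTER_CUBIC))
crop(200,255,200,150,4,'pics/c1.png')
b=cv2.imread('pics/wrist0.png')
crop(285,125,200,150,4,'pics/c2.png')
E
```

```text
[0.26941778 0.4415953  0.73381921]
tblock [0.456 0.243 0.014]
jblock [0.455 0.072 0.014]
tray [0.615 0.078 0.01 ]
cradle [0.607 0.24  0.015]
timer [ 0.443 -0.084  0.03 ]
tea [ 0.541 -0.188  0.01 ]
cup [ 0.445 -0.267  0.03 ]
jar [ 0.63  -0.243  0.106]
spoon0 [ 0.669 -0.112  0.004]
spoon1 [ 0.579 -0.062  0.004]
fork [ 0.733 -0.187  0.004]
```

View pics/c2.png

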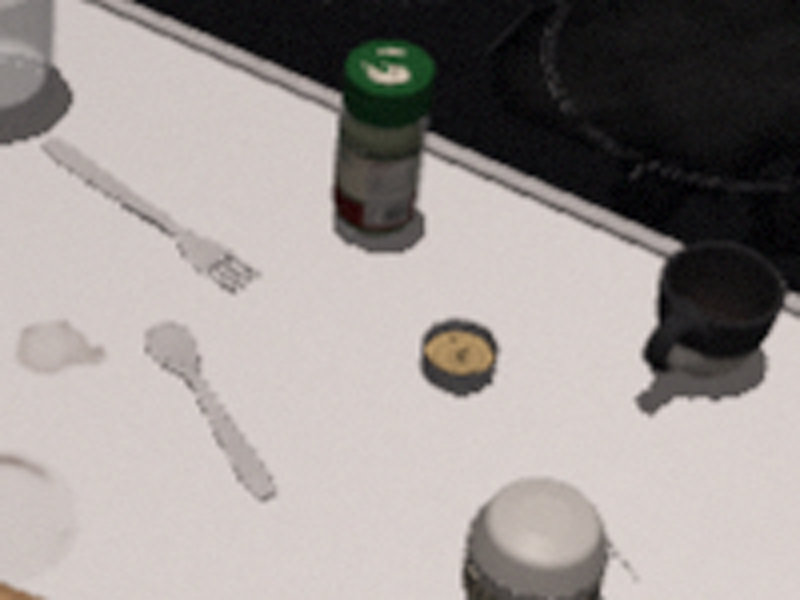

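View pics/wrist0.png

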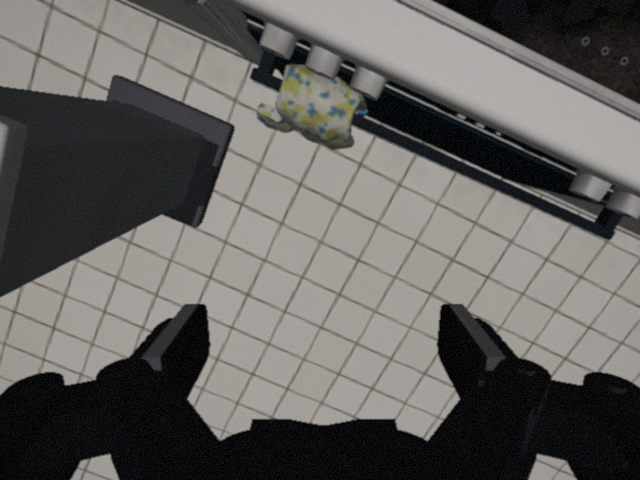

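The crop shows the bowls and handles clearly: spoon bowl at the far end, fork, and cup handle pointing to lower left (crop ~ (655,355)). The wrist view is still over the floor, so I'll fly over the objects.

The manual's scale: shifts go in shares of 800 mm and turns go in shares of 4 rad. Converting my numbers, 0.36 m is 0.45, -0.16 m is -0.2, 0.4 rad is 0.1.

```bash
cat >> h.py <<'E'
from scipy.spatial.transform import Rotation as Ro
def to(x,y,z,yaw=None):
    "print tool-frame delta to TCP x,y,z with tool x axis at yaw (deg), pointing straight down"
    o=bot.get_obs(); R=Ro.from_quat(o['tool_rot']); d=R.inv().apply(np.array([x,y,z])-o['eef_pos'])
    t=R.as_matrix()[:,0]; cur=np.degrees(np.arctan2(t[1],t[0]))
    T=Ro.from_euler('z',cur if yaw is None else yaw,degrees=True)*Ro.from_euler('x',180,degrees=True)
    print('rot',(R.inv()*T).as_rotvec().round(3),'d',d.round(4),'yaw',round(cur,1),'q',np.round(o['joint_pos'],2),'t',round(o['clock'],1),'w',round(o['grip_width'],4))
def snap(name,f):
    cal=bot.calibration(name); a=bot.camera(name)[:,:,::-1].copy(); cv2.imwrite('pics/'+f,a); np.save('pics/'+f[:-4]+'.npy',cal,allow_pickle=True); return a,cal
def load(f): return cv2.imread('pics/'+f+'.png'),np.load('pics/'+f+'.npy',allow_pickle=True).item()
E
```

>>> jog_arm(
  offsets={"drx":[0,0,0,0,0,0,0,0],"dry":[0,0,0,0,0,0,0,0],"drz":[0.05,0.1,0.1,0.1,0.1,0.1,0.1,0.1],"tx":[0.225,0.45,0.45,0.45,0.45,0.45,0.45,0.45],"ty":[-0.1,-0.2,-0.2,-0.2,-0.2,-0.2,-0.2,-0.2],"tz":[-0.125,-0.125,-0.125,-0.125,-0.125,-0.125,-0.125,-0.125],"finger_gap":[0.085,0.085,0.085,0.085,0.085,0.085,0.085,0.085]},
)

```text
clock: 1.15
eef_pos: [0.4667, -0.1685, 0.3313]
tool_rot: [1.0, 0.005, 0.0, -0.0]
ft_force: [-0.5, -0.2, 0.1]
grip_width: 0.0847
grasp_force: 0.0
```

```bash
python3 - <<'E'
from h import *
snap('wrist','w1.png'); to(.47,.17,.33,0)
E
```

```text
rot [0.    0.001 0.008] d [ 0.0073 -0.3396  0.0009] yaw 0.5 q [-0.35  0.21  0.23  1.58 -0.    2.78] t 1.2 w 0.085
```

View pics/w1.png

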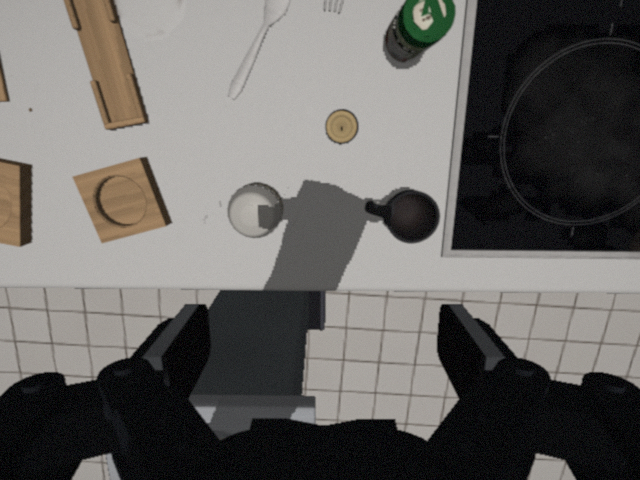

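The wrist view from above shows the timer rim centred at (256,210), cup bowl at (410,216) with its handle end at (368,207), and the jar cap at (427,18). The tea light is at (342,126), the spoon runs (275,8)–(235,95), and the jar block cavity is at (122,200). Next I'll view the holders.

Scaled: -0.32 m is -0.4, -0.12 m is -0.15, -0.51 rad is -0.1275.

>>> jog_arm(
  offsets={"drx":[0,0,0,0,0,0,0],"dry":[0,0,0,0,0,0,0],"drz":[-0.045,-0.09,-0.1275,-0.1275,-0.1275,-0.1275,-0.1275],"tx":[-0.0125,-0.025,-0.025,-0.025,-0.025,-0.025,-0.025],"ty":[-0.075,-0.15,-0.4,-0.4,-0.4,-0.4,-0.4],"tz":[0,0,-0.0125,-0.0125,-0.0125,-0.0125,-0.0125],"finger_gap":[0.085,0.085,0.085,0.085,0.085,0.085,0.085]},
)

```text
clock: 2.08
eef_pos: [0.443, 0.1485, 0.3408]
tool_rot: [0.967, 0.255, -0.001, 0.0]
ft_force: [0.7, 0.0, 0.4]
grip_width: 0.0851
grasp_force: 0.0
```

```bash
python3 - <<'E'
from h import *
snap('wrist','w2.png'); snap('scene','s1.png');snap('side','d1.png')
E
```

```text
(no output)
```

View pics/w2.png

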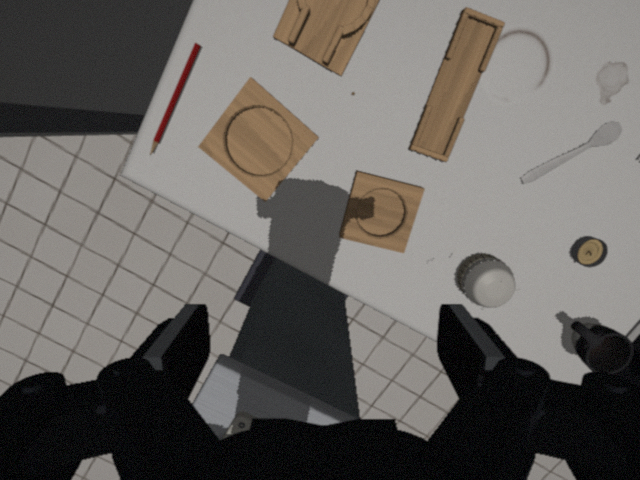

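Wrist view 2 shows the timer block corners at (251,78),(318,137),(267,200),(199,147), the jar block at (383,212) and the tray running (485,15)–(428,154). The cradle is cut off at the top, with its slot opening toward (307,52).

```bash
python3 - <<'E'
from h import *
a,c=load('w2')
def rep(n,p,z): 
    P=ray(c,p,z); s=P-np.roll(P,-1,0); print(n,P.mean(0)[:2].round(4),'sides',np.linalg.norm(s,axis=1).round(3),'ang',np.degrees(np.arctan2(s[:,1],s[:,0])).round(1))
h=cv2.cvtColor(a,cv2.COLOR_BGR2HSV)
m=cv2.inRange(h,(8,70,50),(25,255,255)); 
k,l,st,ce=cv2.connectedComponentsWithStats(m)
for i in range(1,k):
    if st[i,4]<1500: continue
    cn=max(cv2.findContours((l==i).astype(np.uint8),0,1)[0],key=len)
    ap=cv2.approxPolyDP(cv2.convexHull(cn),6,True)[:,0]; print(ce[i].round(),ap.tolist())
    if len(ap)==4: rep('auto',ap,.0135 if ce[i][0]>430 else .02)
rep('tb',[(251,78),(318,137),(267,200),(199,147)],.02)
rep('jb',[(355,170),(424,185),(405,252),(341,238)],.02)
rep('tray',[(465,8),(504,22),(447,160),(410,148)],.0135)
print('tbcav',ray(c,(260,141),.02),'jbcav',ray(c,(381,212),.02))
rep('crad edge',[(274,37),(341,75)],.006)
# objects from w1
a,c=load('w1')
for n,p,z in [('timer',(256,210),.025),('cupbowl',(411,216),.053),('cuphandle end',(366,207),.04),('jarcap',(428,17),.106),('tea',(342,126),.015),('spoon bowl tip',(275,0),.003),('spoon end',(234,97),.003)]: print(n,ray(c,p,z)[0].round(4))
rep('jb w1',[(141,158),(171,223),(101,242),(73,180)],.02)
s,cs=load('s1'); cv2.imwrite('pics/c3.png',np.hstack([cv2.resize(s[120:270,300:500],None,fx=4,fy=4,interpolation=2)]))
cv2.imwrite('pics/c4.png',cv2.resize(s[280:400,180:340],None,fx=5,fy=5,interpolation=2))
E
```

```text
[325.  29.] [[378, 0], [341, 74], [274, 37], [289, 0]]
auto [0.5927 0.2355] sides [0.082 0.082 0.039 0.094] ang [   1.6  -87.4 -176.4  119.5]
[456.  83.] [[468, 8], [503, 25], [441, 160], [409, 148]]
auto [0.6152 0.0744] sides [0.043 0.154 0.041 0.156] ang [  97.1    8.5  -80.2 -170.9]
[258. 140.] [[250, 78], [317, 137], [265, 200], [199, 146]]
auto [0.4543 0.2409] sides [0.097 0.097 0.097 0.097] ang [  79.   -11.2 -101.1  168.7]
[380. 212.] [[357, 171], [423, 189], [402, 252], [340, 236]]
auto [0.4526 0.0727] sides [0.082 0.082 0.081 0.082] ang [ 104.5   14.8  -75.5 -164.1]
tb [0.4546 0.2398] sides [0.097 0.096 0.099 0.098] ang [ 79.  -10.6 -99.7 168.6]
jb [0.4538 0.0724] sides [0.085 0.086 0.083 0.085] ang [ 107.4   17.5  -73.3 -161.1]
tray [0.6165 0.0735] sides [0.046 0.155 0.047 0.155] ang [ 102.4   11.1  -77.7 -169.4]
tbcav [[0.45611232 0.23901844 0.02      ]] jbcav [[0.45379969 0.07267766 0.02      ]]
crad edge [0.5639 0.2356] sides [0.085 0.085] ang [ 91.9 -88.1]
timer [ 0.4447 -0.091   0.025 ]
cupbowl [ 0.4451 -0.2676  0.053 ]
cuphandle end [ 0.4523 -0.2188  0.04  ]
jarcap [ 0.6287 -0.2573  0.106 ]
tea [ 0.5406 -0.1907  0.015 ]
spoon bowl tip [ 0.6697 -0.1164  0.003 ]
spoon end [ 0.5714 -0.0671  0.003 ]
jb w1 [0.4524 0.0686] sides [0.081 0.091 0.078 0.086] ang [  19.4  -74.4 -164.1  107.5]
```

View pics/c4.png

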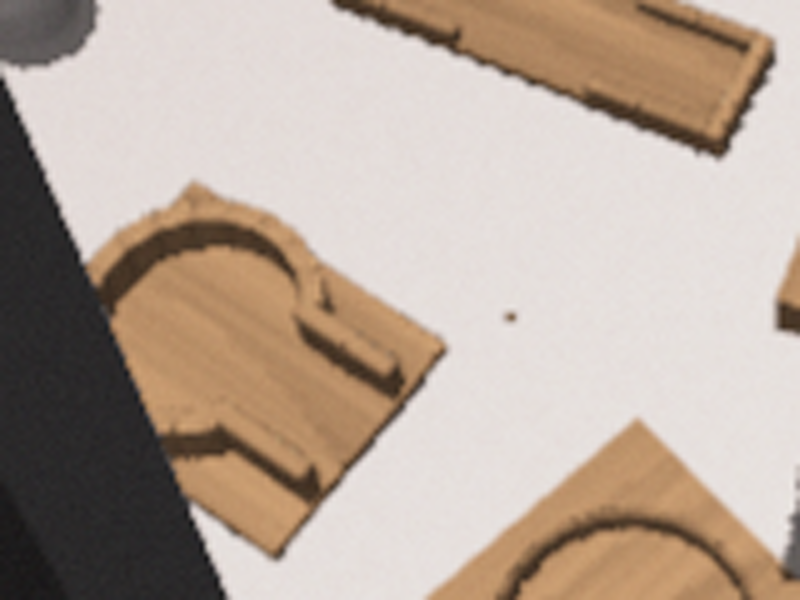

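The cradle crop shows the slot opening to the lower right. Its base corners in the crop are (445,347), (278,557) and (195,183).

```bash
python3 - <<'E'
from h import *
a,c=load('s1')
P=ray(c,[(269,349.4),(235.6,391.4),(219,316.6)],.006);print('cradle corners',P.round(4), 'mid of edge',P[:2].mean(0),'centre (P1,P2 diag)',P[1:].mean(0))
for n,p,z in [('jarcap',(382.3,141.5),.106),('timer dome',(421,257.5),.05),('cup rim',(465,195.5),.053),('tea',(399.7,213),.015),('spoon bowl tip',(322,206),.003),('spoon end',(352.5,248.5),.003),('handle',(450,212),.035)]: print(n,ray(c,p,z)[0].round(4))
a,c=load('w2')
for n,p,z in [('timer',(485,280),.025),('timer dome',(491,283),.05),('cup',(606,348),.053),('spoon tip',(622,125),.003),('spoon end',(521,182),.003),('tea',(589,252),.015)]: print(n,ray(c,p,z)[0].round(4))
# spoon mask in w1
a,c=load('w1')
g=cv2.cvtColor(a,cv2.COLOR_BGR2GRAY)
v=cv2.HoughCircles(g[150:260,200:300],cv2.HOUGH_GRADIENT,1,50,param1=80,param2=15,minRadius=22,maxRadius=34);print('timer hough',v)
v=cv2.HoughCircles(g[160:270,370:450],cv2.HOUGH_GRADIENT,1,50,param1=80,param2=15,minRadius=20,maxRadius=34);print('cup hough',v)
E
```

```text
cradle corners [[0.5647 0.1981 0.006 ]
 [0.5611 0.2834 0.006 ]
 [0.6752 0.2007 0.006 ]] mid of edge [0.56289352 0.24076677 0.006     ] centre (P1,P2 diag) [0.61812461 0.24206643 0.006     ]
jarcap [ 0.6331 -0.2542  0.106 ]
timer dome [ 0.4421 -0.0813  0.05  ]
cup rim [ 0.4451 -0.2644  0.053 ]
tea [ 0.5401 -0.1832  0.015 ]
spoon bowl tip [ 0.686 -0.118  0.003]
spoon end [ 0.5718 -0.0605  0.003 ]
handle [ 0.4538 -0.2247  0.035 ]
timer [ 0.4445 -0.0876  0.025 ]
timer dome [ 0.4481 -0.0814  0.05  ]
cup [ 0.4483 -0.2581  0.053 ]
spoon tip [ 0.6825 -0.1254  0.003 ]
spoon end [ 0.5693 -0.0623  0.003 ]
tea [ 0.5392 -0.186   0.015 ]
timer hough [[[55.5 58.5 26.6]]]
cup hough [[[41.5 54.5 27.7]]]
```

View pics/c3.png

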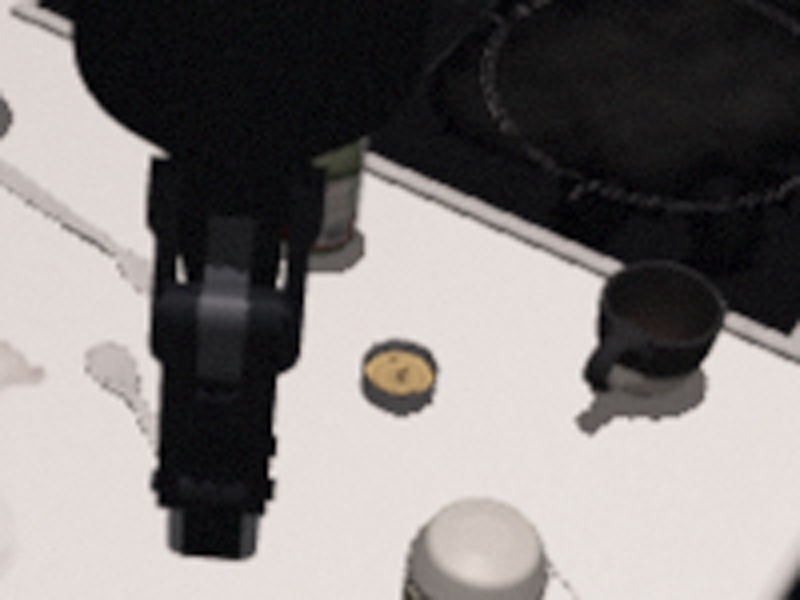

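Crop c3 matches the estimates: the timer is at about (0.444,-0.087) and the cup rim at (0.446,-0.265). I'll go to the timer.

Scaled: 0.205 m is 0.2563, -0.1155 m is -0.1444, -0.26 rad is -0.065.

>>> jog_arm(
  offsets={"drx":[0,0,0,0,0,0],"dry":[0,0,0,0,0,0],"drz":[-0.045,-0.065,-0.065,-0.065,-0.065,-0.065],"tx":[-0.0375,-0.075,-0.1444,-0.1444,-0.1444,-0.1444],"ty":[0.0625,0.125,0.2563,0.2563,0.2563,0.2563],"tz":[0.0375,0.1,0.225,0.225,0.225,0.225],"finger_gap":[0.085,0.085,0.085,0.085,0.085,0.085]},
)

```text
clock: 2.98
eef_pos: [0.4406, -0.0895, 0.1588]
tool_rot: [0.927, 0.374, -0.003, -0.001]
ft_force: [-0.6, 0.1, 0.7]
grip_width: 0.0854
grasp_force: 0.0
```

```bash
python3 - <<'E'
from h import *
snap('wrist','w3.png'); to(.444,-.087,.013,45)
E
```

```text
rot [-0.003  0.002 -0.016] d [0.0025 0.0008 0.1474] yaw 44.1 q [-0.2   0.19 -0.25  1.13  0.    2.18] t 3.0 w 0.0851
```

View pics/w3.png

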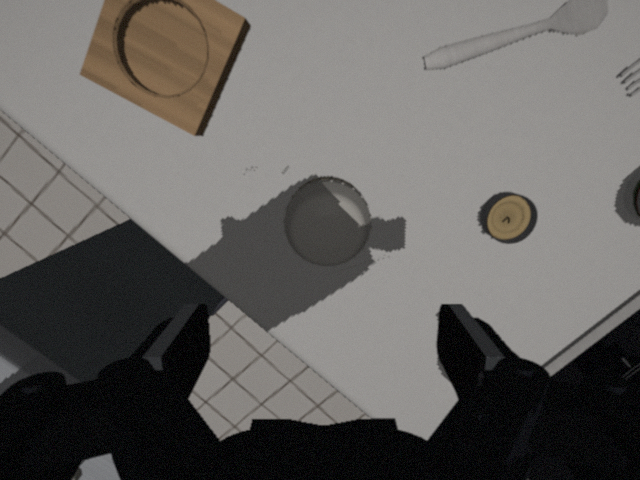

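The timer is at (328,221), nearly centred between the fingers (x ≈ 324). I'll compute its position, with the spoon from the same picture.

```bash
python3 - <<'E'
from h import *
a,c=load('w3')
for n,p,z in [('timer',(328,221),.025),('timer',(328,221),.05),('spoon tip',(608,5),.003),('spoon end',(424,62),.003),('tea',(508,217),.015)]: print(n,ray(c,p,z)[0].round(4))
v=np.array([(80,75),(198,134),(248,20)]);P=ray(c,v,.02);print('jb centre',P[[0,2]].mean(0))
v=ray(c,(161,47),.02);print(v); print(proj(c,[.444,-.087,.027]))
E
```

```text
timer [ 0.4455 -0.0889  0.025 ]
timer [ 0.4496 -0.0847  0.05  ]
spoon tip [ 0.6817 -0.1248  0.003 ]
spoon end [ 0.5715 -0.0613  0.003 ]
tea [ 0.5402 -0.1861  0.015 ]
jb centre [0.45298554 0.07053732 0.02      ]
[[0.4528299  0.07158301 0.02      ]]
[[324.706861   221.31787594]]
```

Scaled: 0.147 m is 0.1838, 0.003 m is 0.0038.

>>> jog_arm(
  offsets={"drx":[0,0,0,0,0,0,0,0],"dry":[0,0,0,0,0,0,0,0],"drz":[0,0,0,0,0,0,0,0],"tx":[0.0038,0.0038,0.0038,0.0038,0.0038,0.0038,0.0038,0.0038],"ty":[0.0033,0.0033,0.0033,0.0033,0.0033,0.0033,0.0033,0.0033],"tz":[0.075,0.15,0.1838,0.1838,0.1838,0.1838,0.1838,0.1838],"finger_gap":[0.085,0.085,0.085,0.085,0.05,0.05,0.05,0.05]},
)

```text
clock: 4.03
eef_pos: [0.4499, -0.0861, 0.0172]
tool_rot: [0.926, 0.378, 0.002, 0.001]
ft_force: [-1.2, 0.9, 7.5]
grip_width: 0.0591
grasp_force: 62.5
```

Scaled: -0.13 m is -0.1625, -0.1 m is -0.125.

>>> jog_arm(
  offsets={"drx":[0,0,0],"dry":[0,0,0],"drz":[0,0,0],"tx":[0,0,0],"ty":[0,0,0],"tz":[-0.0625,-0.125,-0.1625],"finger_gap":[0.05,0.05,0.05]},
)

```text
clock: 4.4
eef_pos: [0.4496, -0.0862, 0.1489]
tool_rot: [0.926, 0.378, 0.003, 0.002]
ft_force: [0.0, -0.8, -1.0]
grip_width: 0.0582
grasp_force: 65.8
```

```bash
python3 - <<'E'
from h import *
snap('wrist','w4.png');snap('side','d4.png'); to(.4555,.24,.1,60)
a,_=load('d4'); cv2.imwrite('pics/d4c.png',cv2.resize(a[130:330,160:427],None,fx=3,fy=3))
E
```

```text
rot [ 0.01  -0.005 -0.272] d [ 0.2311 -0.2308  0.0491] yaw 44.4 q [-0.19  0.21 -0.26  1.09  0.    2.18] t 4.5 w 0.0587
```

View pics/d4c.png

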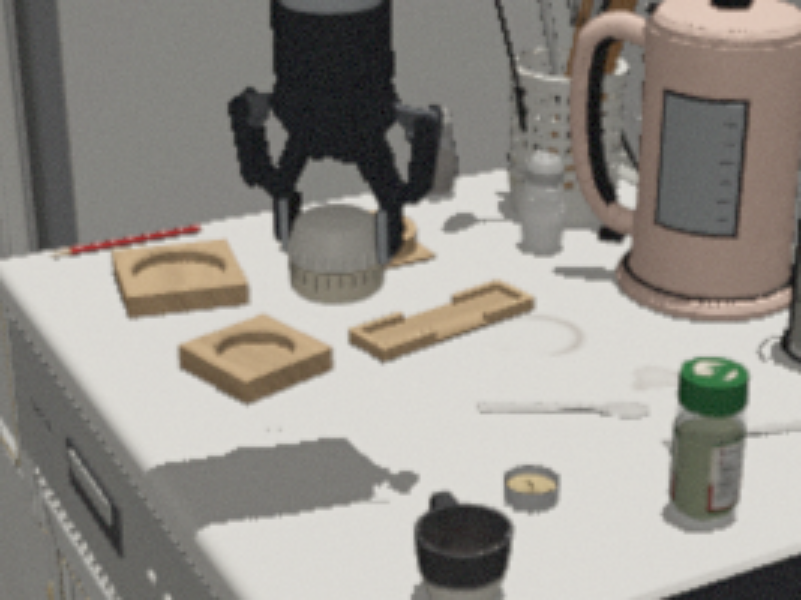

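Timer held upright; now I'll carry it over its block.

Scaled: 0.233 m is 0.2913, -0.231 m is -0.2888, 0.01 rad is 0.0025.

>>> jog_arm(
  offsets={"drx":[0,0,0,0,0,0.0025,0.0025,0.0025],"dry":[0,0,0,0,0,-0.0013,-0.0013,-0.0013],"drz":[0,0,0,0,0,0,0,0],"tx":[0.05,0.1,0.15,0.2,0.25,0.2913,0.2913,0.2913],"ty":[-0.05,-0.1,-0.15,-0.2,-0.25,-0.2888,-0.2888,-0.2888],"tz":[0,0,0,0,0.025,0.0625,0.0625,0.0625],"finger_gap":[0.05,0.05,0.05,0.05,0.05,0.05,0.05,0.05]},
)

```text
clock: 5.5
eef_pos: [0.452, 0.2417, 0.094]
tool_rot: [0.926, 0.378, -0.005, -0.003]
ft_force: [-0.4, -0.3, -1.7]
grip_width: 0.058
grasp_force: 65.8
```

```bash
python3 - <<'E'
from h import *
snap('wrist','w5.png'); to(.457,.2415,.027,45)
E
```

```text
rot [-0.01   0.005 -0.011] d [0.0037 0.0037 0.0675] yaw 44.3 q [ 0.49  0.37 -0.19  1.02  0.01  2.85] t 5.5 w 0.0586
```

View pics/w5.png

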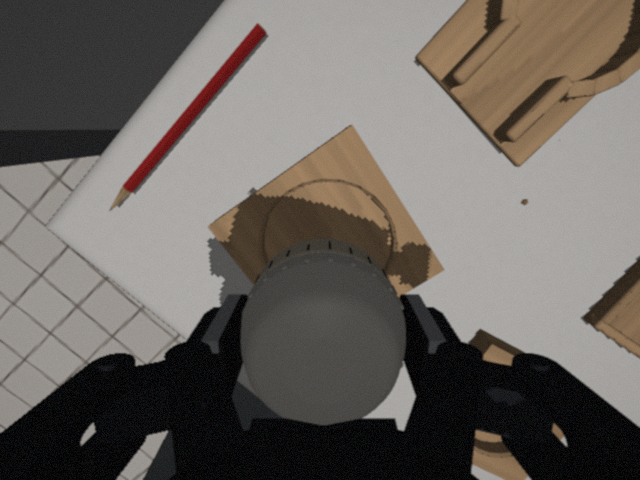

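The cavity circle spans x 264–397 with its top at row 179, centre about (330,246). The held timer is centred at column ~324, and cradle corners are visible at (417,60) and (519,165).

```bash
python3 - <<'E'
from h import *
a,c=load('w5')
print('cav',ray(c,[(330.5,246)],.02).round(4), ray(c,[(264,246),(397,246),(330,179)],.02).round(4))
print('diag',ray(c,[(208,228),(443,268)],.02).mean(0))
P=ray(c,[(417,60),(519,165)],.006);print('crad',P.round(4),P.mean(0).round(4))
print('timer widest top edge',ray(c,[(324,240)],.077+.02).round(4))
E
```

```text
cav [[0.4565 0.2412 0.02  ]] [[0.4293 0.2688 0.02  ]
 [0.4836 0.2136 0.02  ]
 [0.4839 0.2687 0.02  ]]
diag [0.45405199 0.24168336 0.02      ]
crad [[0.5615 0.2788 0.006 ]
 [0.5655 0.1945 0.006 ]] [0.5635 0.2367 0.006 ]
timer widest top edge [[0.4728 0.2617 0.097 ]]
```

Scaled: -0.08 m is -0.1, 0.067 m is 0.0838, -0.01 rad is -0.0025.

>>> jog_arm(
  offsets={"drx":[-0.0025,-0.0025,-0.0025,-0.0025,-0.0025,-0.0025,-0.0025,-0.0025,-0.0025,-0.0025],"dry":[0.0013,0.0013,0.0013,0.0013,0.0013,0.0013,0.0013,0.0013,0.0013,0.0013],"drz":[-0.0025,-0.0025,-0.0025,-0.0025,-0.0025,-0.0025,-0.0025,-0.0025,-0.0025,-0.0025],"tx":[0.0056,0.0056,0.0056,0.0056,0.0056,0.0056,0.0056,0.0056,0.0056,-0.0375],"ty":[0.0038,0.0038,0.0038,0.0038,0.0038,0.0038,0.0038,0.0038,0.0038,0.0038],"tz":[0.0375,0.0688,0.0838,0.085,0.085,0.085,0.085,0.0375,-0.0375,-0.1],"finger_gap":[0.05,0.05,0.05,0.05,0.085,0.085,0.085,0.085,0.085,0.085]},
)

```text
clock: 6.8
eef_pos: [0.4357, 0.22, 0.177]
tool_rot: [0.924, 0.383, 0.002, -0.0]
ft_force: [0.9, 0.2, 0.2]
grip_width: 0.085
grasp_force: 0.0
```

```bash
python3 - <<'E'
from h import *
snap('wrist','w6.png');snap('scene','s6.png'); to(.631,-.256,.2,0)
E
```

```text
rot [-0.    -0.01   0.784] d [-0.1969  0.4743 -0.0195] yaw 44.9 q [ 0.47  0.24 -0.13  1.19 -0.    2.82] t 6.9 w 0.0852
```

View pics/w6.png

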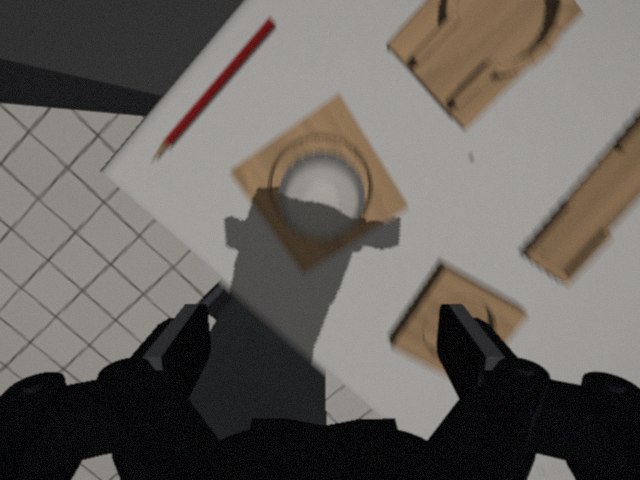

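The timer sits centred in its cavity: cavity x 270–373, timer 278–368. Now the jar.

Scaled: 0.474 m is 0.5925, -0.197 m is -0.2463, -0.01 rad is -0.0025.

>>> jog_arm(
  offsets={"drx":[0,0,0,0,0,0,0,0,0,0],"dry":[-0.0025,-0.0025,-0.0025,-0.0025,-0.0025,-0.0025,-0.0025,-0.0025,-0.0025,-0.0025],"drz":[0,0,0,0,0,0,0,0,0,0],"tx":[-0.025,-0.125,-0.125,-0.125,-0.2463,-0.2463,-0.2463,-0.2463,-0.2463,-0.2463],"ty":[0.0625,0.3,0.3,0.3,0.5925,0.5925,0.5925,0.5925,0.5925,0.5925],"tz":[-0.025,-0.025,-0.025,-0.025,-0.025,-0.025,-0.025,-0.025,-0.025,-0.025],"finger_gap":[0.085,0.085,0.085,0.085,0.085,0.085,0.085,0.085,0.085,0.085]},
)

```text
clock: 8.15
eef_pos: [0.6295, -0.2577, 0.1924]
tool_rot: [0.925, 0.381, -0.005, 0.001]
ft_force: [-0.3, -0.4, -0.9]
grip_width: 0.0852
grasp_force: 0.0
```

```bash
cat >> h.py <<'E'
def green(f):
    a,c=load(f); m=cv2.inRange(cv2.cvtColor(a,cv2.COLOR_BGR2HSV),(40,80,25),(85,255,255)); m=cv2.morphologyEx(m,cv2.MORPH_CLOSE,np.ones((25,25)))
    k,l,st,ce=cv2.connectedComponentsWithStats(m); i=1+st[1:,4].argmax(); x,y,w,h,_=st[i]; print('green',st[i],ce[i].round(1))
    return ce[i],c
E
python3 - <<'E'
from h import *
snap('wrist','w7.png')
p,c=green('w7'); print(ray(c,p,.1))
a,_=load('w1');p,c=green('w1'); s=load('scene0') if 0 else None
to(.631,-.256,.042,45); print(proj(bot.calibration('wrist'),[.631,-.256,.106]))
E
```

```text
green [ 292  186   70   87 4124] [326.1 234.9]
[[ 0.63362759 -0.25591697  0.1       ]]
green [ 398    0   57   48 2212] [424.7  20.2]
rot [-0.002  0.01  -0.002] d [0.0029 0.0014 0.1508] yaw 44.9 q [-0.38  0.63  0.51  1.45 -0.01  1.98] t 8.2 w 0.0848
[[325.3137708  241.76500737]]
```

Scaled: 0.15 m is 0.1875, 0.12 m is 0.15, 0.01 rad is 0.0025.

```bash
python3 -c "
from h import *
a,c=load('w7');print(ray(c,(327,238),.106))"
```

```text
[[ 0.63376868 -0.25648799  0.106     ]]
```

>>> jog_arm(
  offsets={"drx":[0,0,0,0,0,0,0,0,0],"dry":[0.0025,0.0025,0.0025,0.0025,0.0025,0.0025,0.0025,0.0025,0.0025],"drz":[0,0,0,0,0,0,0,0,0],"tx":[0.0044,0.0044,0.0044,0.0044,0.0044,0.0044,0.0044,0.0044,0.0044],"ty":[0.0019,0.0019,0.0019,0.0019,0.0019,0.0019,0.0019,0.0019,0.0019],"tz":[0.075,0.15,0.1875,0.1875,0.1875,0.1875,0.1875,0.1875,0.1875],"finger_gap":[0.085,0.085,0.085,0.085,0.035,0.035,0.035,0.035,0.035]},
)

```text
clock: 9.32
eef_pos: [0.6339, -0.2559, 0.0476]
tool_rot: [0.924, 0.382, 0.002, 0.002]
ft_force: [0.2, 1.4, 6.5]
grip_width: 0.0444
grasp_force: 58.1
```

Scaled: -0.359 m is -0.4488, -0.13 m is -0.1625.

>>> jog_arm(
  offsets={"drx":[0,0,0,0,0,0,0,0,0,0],"dry":[0,0,0,0,0,0,0,0,0,0],"drz":[0,0,0,0,0,0,0,0,0,0],"tx":[0,0,0.0125,0.0625,0.0625,0.0625,0.1288,0.1288,0.1288,0.1288],"ty":[0,0,-0.0375,-0.225,-0.225,-0.225,-0.4488,-0.4488,-0.4488,-0.4488],"tz":[-0.075,-0.15,-0.1625,-0.1625,-0.1625,-0.1625,-0.1625,-0.1625,-0.1625,-0.125],"finger_gap":[0.035,0.035,0.035,0.035,0.035,0.035,0.035,0.035,0.035,0.035]},
)

```text
clock: 10.58
eef_pos: [0.4516, 0.075, 0.1471]
tool_rot: [0.923, 0.385, 0.003, 0.0]
ft_force: [0.5, -0.7, -1.1]
grip_width: 0.0444
grasp_force: 58.9
```

```bash
python3 - <<'E'
from h import *
a,c=snap('wrist','w8.png'); to(.4535,.0715,.058,45)
p,c=green('w8')
m=cv2.inRange(cv2.cvtColor(a,cv2.COLOR_BGR2HSV),(8,70,40),(25,255,255))
k,l,st,ce=cv2.connectedComponentsWithStats(m)
for i in range(1,k):
    if st[i,4]>2000:
        cn=max(cv2.findContours((l==i).astype(np.uint8),0,1)[0],key=len); ap=cv2.approxPolyDP(cv2.convexHull(cn),8,True)[:,0];print(ce[i].round(),ap.tolist(),ray(c,ap,.02)[:,:2].round(3).tolist())
E
```

```text
rot [-0.001  0.001  0.004] d [0.0022 0.0044 0.0841] yaw 45.2 q [ 0.16  0.22 -0.27  1.09  0.    2.51] t 10.6 w 0.0442
green [  241   243   170   198 18771] [324.7 349.3]
[159.  76.] [[254, 76], [136, 156], [34, 23], [61, 0], [206, 0]] [[0.492, 0.179], [0.398, 0.201], [0.417, 0.296], [0.44, 0.292], [0.503, 0.229]]
[486.  78.] [[589, 0], [454, 175], [400, 140], [498, 0]] [[0.671, 0.063], [0.544, 0.039], [0.533, 0.083], [0.631, 0.103]]
[327. 211.] [[306, 151], [405, 210], [369, 267], [276, 265], [251, 251]] [[0.483, 0.122], [0.503, 0.044], [0.456, 0.031], [0.409, 0.08], [0.403, 0.101]]
```

Scaled: 0.086 m is 0.1075, 0.082 m is 0.1025.

>>> jog_arm(
  offsets={"drx":[0,0,0,0,0,0,0,0,0,0],"dry":[0,0,0,0,0,0,0,0,0,0],"drz":[0,0,0,0,0,0,0,0,0,0],"tx":[0.0031,0.0031,0.0031,0.0031,0.0031,0.0031,0.0031,0.0031,0.0031,0.0031],"ty":[0.005,0.005,0.005,0.005,0.005,0.005,0.005,0.005,0.005,0.005],"tz":[0.0375,0.075,0.1025,0.1075,0.1075,0.1075,0.1075,0.1075,0.0375,-0.0375],"finger_gap":[0.035,0.035,0.035,0.035,0.035,0.07,0.07,0.07,0.07,0.07]},
)

```text
clock: 11.88
eef_pos: [0.455, 0.0701, 0.1751]
tool_rot: [0.924, 0.382, -0.001, -0.0]
ft_force: [1.2, 0.6, -0.1]
grip_width: 0.0699
grasp_force: 0.0
```

```bash
python3 - <<'E'
from h import *
a,c=snap('wrist','w9.png');p,c=green('w9');print(ray(c,p,.112))
to(.62,-.092,.2,0)
a,c=load('w1') 
for f in ('w1','w3','w2'):
    a,c=load(f);print(f,proj(c,[[.684,-.124,.003],[.571,-.061,.003]]).round())
E
```

```text
green [ 287  199   79   97 5125] [325.8 253.6]
[[0.45733936 0.07063095 0.112     ]]
rot [ 0.003 -0.012  0.785] d [-0.0017  0.2286 -0.0143] yaw 45.0 q [ 0.15  0.19 -0.19  1.18  0.    2.51] t 11.9 w 0.0699
w1 [[282. -15.]
 [229.  97.]]
w3 [[610.   1.]
 [423.  62.]]
w2 [[622. 123.]
 [521. 180.]]
```

The manual's scale: shifts go in shares of 800 mm and turns go in shares of 4 rad. Converting my numbers, 0.237 m is 0.2963, 0.12 m is 0.15, -1.8 rad is -0.45.

>>> jog_arm(
  offsets={"drx":[0,0,0,0,0,0,0,0,0,0],"dry":[0,0,0,0,0,0,0,0,0,0],"drz":[-0.045,-0.09,-0.135,-0.18,-0.225,-0.27,-0.315,-0.36,-0.405,-0.45],"tx":[0,0,0,0.0075,0.0075,0.0075,0.0075,0.0075,0.0075,0.0075],"ty":[0.075,0.15,0.225,0.2963,0.2963,0.2963,0.2963,0.2963,0.2963,0.2963],"tz":[0,0,0,0,0.025,0.05,0.075,0.075,0.075,0.075],"finger_gap":[0.07,0.05,0.045,0.045,0.045,0.045,0.045,0.045,0.045,0.045]},
)

```text
clock: 13.18
eef_pos: [0.6276, -0.0931, 0.1142]
tool_rot: [0.272, 0.962, 0.0, -0.0]
ft_force: [0.6, -0.3, 0.4]
grip_width: 0.0449
grasp_force: 0.0
```

```bash
python3 - <<'E'
from h import *
a,c=snap('wrist','w10.png'); to(.627,-.0933,.003,150)
g=cv2.cvtColor(a,cv2.COLOR_BGR2GRAY)
cv2.imwrite('pics/w10b.png',a)
print(proj(c,[[.683,-.125,.003],[.5705,-.0617,.003],[.627,-.0933,.003]]).round())
E
```

```text
rot [-0.    -0.    -0.024] d [ 0.0004 -0.0004  0.1113] yaw 148.6 q [-0.15  0.57  0.2   1.2   0.    0.4 ] t 13.2 w 0.045
[[329. 323.]
 [321. 139.]
 [325. 238.]]
```

View pics/w10.png

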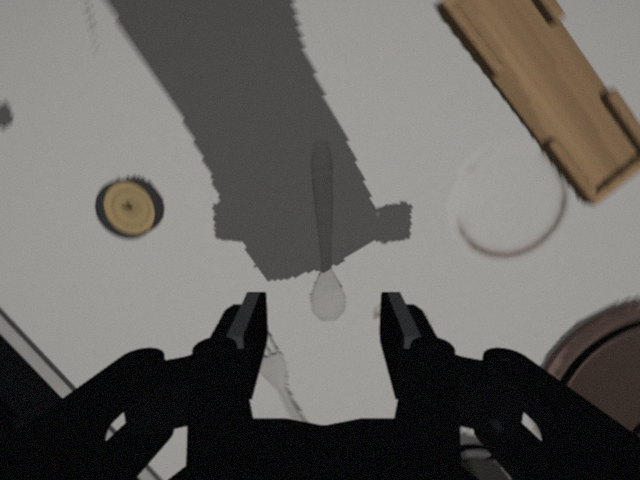

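The spoon runs (321,141)–(327,320), matching the estimate and lying between the fingers. The fork tines at (268,335) are clear of the grasp, so I'll descend.

Scaled: 0.11 m is 0.1375, 0.09 m is 0.1125, -0.024 rad is -0.006.

>>> jog_arm(
  offsets={"drx":[0,0,0,0,0,0,0,0],"dry":[0,0,0,0,0,0,0,0],"drz":[-0.006,-0.006,-0.006,-0.006,-0.006,-0.006,-0.006,-0.006],"tx":[0,0,0,0,0,0,0,0],"ty":[0,0,0,0,0,0,0,0],"tz":[0.0625,0.1125,0.1375,0.1375,0.1375,0.1375,0.1375,0.1375],"finger_gap":[0.045,0.045,0.045,0.045,0.008,0.008,0.008,0.008]},
)

```text
clock: 14.22
eef_pos: [0.6281, -0.0933, 0.0052]
tool_rot: [0.263, 0.965, 0.0, 0.001]
ft_force: [-0.4, 0.6, 3.0]
grip_width: 0.0076
grasp_force: 0.9
```

Scaled: -0.02 m is -0.025, 0.005 m is 0.0063.

>>> jog_arm(
  offsets={"drx":[0,0,0,0,0,0,0,0],"dry":[0,0,0,0,0,0,0,0],"drz":[0,0,0,0,0,0,0,0],"tx":[0,0,0,0,0,0,0,0],"ty":[0,0,0,0,0,0,0,0],"tz":[-0.025,-0.025,-0.005,0.0063,0.0063,0.0063,0.0063,0.0063],"finger_gap":[0.03,0.03,0.03,0.03,0.03,0.008,0.008,0.008]},
)

```text
clock: 15.22
eef_pos: [0.6281, -0.0932, 0.0006]
tool_rot: [0.263, 0.965, 0.0, 0.001]
ft_force: [-2.7, 0.9, 13.5]
grip_width: 0.0138
grasp_force: 60.1
```

Scaled: 0.138 m is 0.1725, 0.0956 m is 0.1195, -0.707 rad is -0.1768.

>>> jog_arm(
  offsets={"drx":[0,0,0,0,0,0,0],"dry":[0,0,0,0,0,0,0],"drz":[0,-0.045,-0.09,-0.135,-0.1768,-0.1768,-0.1768],"tx":[0,0.025,0.0625,0.1,0.1195,0.1195,0.1195],"ty":[0,0.0375,0.0875,0.1375,0.1725,0.1725,0.1725],"tz":[-0.0625,-0.1,-0.1,-0.1,-0.1,-0.1,-0.1],"finger_gap":[0.008,0.008,0.008,0.008,0.008,0.008,0.008]},
)

```text
clock: 16.1
eef_pos: [0.6145, 0.0738, 0.0778]
tool_rot: [-0.086, 0.996, -0.0, -0.001]
ft_force: [-0.2, -0.0, 0.2]
grip_width: 0.0136
grasp_force: 58.8
```

```bash
python3 - <<'E'
from h import *
a,c=snap('wrist','w11.png'); to(.6157,.074,.0105,190)
m=cv2.inRange(cv2.cvtColor(a,cv2.COLOR_BGR2HSV),(8,70,30),(25,255,255))
k,l,st,ce=cv2.connectedComponentsWithStats(m)
for i in range(1,k):
    if st[i,4]>1000:
        cn=max(cv2.findContours((l==i).astype(np.uint8),0,1)[0],key=len); ap=cv2.approxPolyDP(cv2.convexHull(cn),8,True)[:,0];print(ce[i].round(),ap.tolist(),ray(c,ap,.0135)[:,:2].round(3).tolist())
E
```

```text
rot [-0.    -0.002 -0.002] d [-0.0012  0.0006  0.0676] yaw -170.1 q [ 0.12  0.57  0.1   1.1  -0.   -0.05] t 16.1 w 0.0135
[381.  18.] [[480, 16], [464, 27], [304, 44], [298, 0], [480, 0]] [[0.48, 0.125], [0.486, 0.119], [0.506, 0.044], [0.488, 0.038], [0.473, 0.123]]
[614.  50.] [[608, 0], [639, 0], [639, 103], [570, 73]] [[0.463, 0.182], [0.46, 0.197], [0.504, 0.215], [0.496, 0.176]]
[323. 213.] [[363, 119], [363, 298], [344, 380], [303, 383], [286, 300], [276, 123]] [[0.535, 0.079], [0.632, 0.099], [0.688, 0.098], [0.694, 0.074], [0.641, 0.055], [0.545, 0.036]]
[579. 311.] [[545, 211], [639, 224], [639, 390], [572, 402], [496, 368]] [[0.565, 0.186], [0.563, 0.239], [0.663, 0.281], [0.679, 0.243], [0.664, 0.188]]
```

Scaled: -0.1 m is -0.125, 0.07 m is 0.0875, -0.02 rad is -0.005.

>>> jog_arm(
  offsets={"drx":[0,0,0,0,0,0,0,0,0],"dry":[0,0,0,0,0,0,0,0,0],"drz":[-0.005,-0.005,-0.005,-0.005,-0.005,-0.005,-0.005,-0.005,-0.005],"tx":[-0.003,-0.003,-0.003,-0.003,-0.003,-0.003,-0.003,-0.003,-0.003],"ty":[0,0,0,0,0,0,0,0,0],"tz":[0.05,0.075,0.0875,0.0875,0.0875,0.0875,0.0375,-0.0375,-0.125],"finger_gap":[0.008,0.008,0.008,0.008,0.03,0.03,0.03,0.03,0.03]},
)

```text
clock: 17.27
eef_pos: [0.6175, 0.0747, 0.174]
tool_rot: [-0.097, 0.995, 0.0, 0.0]
ft_force: [2.0, 0.6, 0.0]
grip_width: 0.0302
grasp_force: 0.0
```

```bash
python3 - <<'E'
from h import *
a,c=snap('wrist','w12.png'); s,_=snap('scene','s12.png'); 
p=proj(c,[.617,.0735,.01])[0];print(p)
x,y=int(p[0])-130,max(0,int(p[1])-150)
A=cv2.resize(a[y:y+300,x:x+260],(400,461)); B=cv2.resize(s[240:440,200:440],(400,333)); 
im=np.zeros((461,800,3),np.uint8);im[:,:400]=A;im[:333,400:]=B;cv2.imwrite('pics/chk.png',im)
to(.446,-.255,.2,82)
E
```

```text
[323.31730319 221.3858275 ]
rot [0.016 0.013 1.905] d [ 0.237  -0.29   -0.0217] yaw -168.9 q [ 0.12  0.5   0.26  1.31  0.   -0.07] t 17.4 w 0.0303
```

Scaled: -0.3 m is -0.375, 0.239 m is 0.2988, 0.54 rad is 0.135.

>>> jog_arm(
  offsets={"drx":[0,0,0,0,0,0,0,0,0,0],"dry":[0,0,0,0,0,0,0,0,0,0],"drz":[0.045,0.09,0.135,0.18,0.225,0.27,0.315,0.36,0.405,0.45],"tx":[0.0375,0.075,0.125,0.1625,0.2,0.25,0.2988,0.2988,0.2988,0.2988],"ty":[-0.05,-0.1,-0.15,-0.2,-0.25,-0.3125,-0.375,-0.375,-0.375,-0.375],"tz":[0,0,0,0,0,0,0,0,0,0],"finger_gap":[0.085,0.085,0.085,0.085,0.085,0.085,0.085,0.085,0.085,0.085]},
)

```text
clock: 18.62
eef_pos: [0.4411, -0.2664, 0.1726]
tool_rot: [0.722, 0.692, 0.0, 0.001]
ft_force: [0.5, 0.5, 0.6]
grip_width: 0.0849
grasp_force: 0.0
```

```bash
python3 - <<'E'
from h import *
a,c=snap('wrist','w13.png'); to(.446,-.265,.018,80)
def dark(a,c,x0,x1,y0,y1,thr):
    g=cv2.cvtColor(a,cv2.COLOR_BGR2GRAY)
    return g
g=cv2.cvtColor(a,cv2.COLOR_BGR2GRAY)
m=(g<45).astype(np.uint8); m[300:]=0
k,l,st,ce=cv2.connectedComponentsWithStats(m)
for i in range(1,k):
    if st[i,4]>300: print(st[i],ce[i].round())
print(proj(c,[[.446,-.265,.053],[.453,-.221,.04]]).round())
# spoon in tray
a,c=load('w12'); T=np.array([[-.0725,-.017],[.0725,-.017],[.0725,.017],[-.0725,.017]]);t=np.radians(11.2);Rm=np.array([[np.cos(t),-np.sin(t)],[np.sin(t),np.cos(t)]])
W=np.c_[T@Rm.T+[.617,.0735],np.full(4,.008)];q=proj(c,W);mm=np.zeros(a.shape[:2],np.uint8);cv2.fillPoly(mm,[q.astype(np.int32)],1)
h=cv2.cvtColor(a,cv2.COLOR_BGR2HSV); s=((h[:,:,1]<60)&(mm>0)).astype(np.uint8)
ys,xs=np.nonzero(s); P=ray(c,np.c_[xs,ys],.009)[:,:2]; print('spoon px',len(P),'mean',P.mean(0)); Q=(P-[.617,.0735])@Rm; print('in tray',np.percentile(Q,[1,50,99],axis=0).round(4)); 
v=np.linalg.svd(Q-Q.mean(0),full_matrices=False)[2][0];print('angle in tray',np.degrees(np.arctan(v[1]/v[0])))
E
```

```text
rot [0.002 0.001 0.129] d [0.0016 0.0045 0.1546] yaw 87.4 q [-0.54  0.3  -0.07  1.2   0.    1.07] t 18.7 w 0.0848
[    0     0   180   126 18124] [89. 56.]
[ 287  184   84   91 5325] [328. 233.]
[ 273  286  367   14 3665] [479. 294.]
[[332. 230.]
 [339. 164.]]
spoon px 2589 mean [0.61983917 0.073167  ]
in tray [[-0.0624 -0.0115]
 [ 0.0024 -0.001 ]
 [ 0.0623  0.0107]]
angle in tray 0.536591493512036
```

```bash
python3 - <<'E'
from h import *
a,c=load('w13'); g=cv2.cvtColor(a,cv2.COLOR_BGR2GRAY)
print(ray(c,(329,233),.053))
print(g[140:200:5,290:385:6])
E
```

```text
[[ 0.44398765 -0.26699581  0.053     ]]
[[201 201 202 199 201 200 199 201 201 200 201 196 200 204 200 201]
 [200 202 202 198 198 198 200 199 200 203 201 202 198 203 201 202]
 [203 199 200 201 202 201 202 201 202 203 200 199 199 198 199 199]
 [199 196 201 200 200 198 199 126 201 201 199 200 198 201 201 203]
 [180 199 200 201 204 199 161  61  22  81 199 199 202 202 201 199]
 [101 169 200 205 201 202 168  32  39  37 188 198 200 197 200 200]
 [ 99  97 101 197 203 200  97  32  50  45 199 201 199 200 197 197]
 [ 98  97 100  97 123 201  97  44  49  46 199 200 201 204 204 198]
 [ 98  99 101  99 100 117  99  45  52  42 203 202 199 198 199 204]
 [ 96  97  98 100 101  97  80  45  51  46 201 199 202 203 199 200]
 [103 101 100  98  95  68  19  46  50  41 202 198 201 200 200 202]
 [ 99 100  98 102  38  21  26  23  40  46 100 202 201 199 199 202]]
```

```bash
python3 - <<'E'
from h import *
a,c=load('w13'); b=ray(c,(329.5,233),.053)[0]
for z in(.03,.045):
    e=ray(c,(338,170),z)[0];print(e.round(4),np.degrees(np.arctan2(*(e-b)[[1,0]])))
to(b[0],b[1],.019,81)
E
```

```text
[ 0.4525 -0.226   0.03  ] 78.75096934350655
[ 0.452  -0.2245  0.045 ] 79.8250079755223
rot [0.002 0.001 0.112] d [-0.0005  0.0029  0.1536] yaw 87.4 q [-0.54  0.3  -0.07  1.2   0.    1.07] t 18.7 w 0.0848
```

Scaled: 0.153 m is 0.1913, 0.11 m is 0.1375, 0.138 rad is 0.0345.

>>> jog_arm(
  offsets={"drx":[0,0,0,0,0,0,0,0],"dry":[0,0,0,0,0,0,0,0],"drz":[0.0345,0.0345,0.0345,0.0345,0.0345,0.0345,0.0345,0.0345],"tx":[0,0,0,0,0,0,0,0],"ty":[0.0038,0.0038,0.0038,0.0038,0.0038,0.0038,0.0038,0.0038],"tz":[0.075,0.1375,0.1913,0.1913,0.1913,0.1913,0.1913,0.1913],"finger_gap":[0.085,0.085,0.085,0.085,0.045,0.045,0.045,0.045]},
)

```text
clock: 19.68
eef_pos: [0.4456, -0.267, 0.0218]
tool_rot: [0.765, 0.644, 0.001, 0.002]
ft_force: [-2.3, 1.3, 6.7]
grip_width: 0.0564
grasp_force: 63.3
```

Scaled: 0.49 m is 0.6125, -0.13 m is -0.1625, -0.54 rad is -0.135.

>>> jog_arm(
  offsets={"drx":[0,0,0,0,0,0,0,0,0,0],"dry":[0,0,0,0,0,0,0,0,0,0],"drz":[0,-0.045,-0.09,-0.135,-0.18,-0.225,-0.27,-0.315,-0.36,-0.405],"tx":[0,0.025,0.1,0.175,0.25,0.325,0.4,0.475,0.55,0.6125],"ty":[0,0,0.0125,0.025,0.0375,0.05,0.0625,0.075,0.0875,0.1125],"tz":[-0.075,-0.15,-0.1625,-0.1625,-0.1625,-0.1625,-0.1625,-0.1625,-0.1625,-0.1625],"finger_gap":[0.045,0.045,0.045,0.045,0.045,0.045,0.045,0.045,0.045,0.045]},
)

```text
clock: 20.92
eef_pos: [0.6178, 0.2041, 0.1512]
tool_rot: [0.058, 0.998, 0.001, 0.002]
ft_force: [0.8, -0.3, -0.3]
grip_width: 0.0564
grasp_force: 64.6
```

```bash
python3 -c "
from h import *
to(.6315,.24,.13,182.3)"
```

```text
rot [ 0.001  0.003 -0.156] d [-0.0094  0.0372  0.0213] yaw 173.4 q [0.32 0.58 0.31 1.3  0.   0.43] t 20.9 w 0.0564
```

Scaled: 0.037 m is 0.0463, 0.021 m is 0.0263, -0.156 rad is -0.039.

>>> jog_arm(
  offsets={"drx":[0,0,0],"dry":[0,0,0],"drz":[-0.039,-0.039,-0.039],"tx":[-0.0118,-0.0118,-0.0118],"ty":[0.0463,0.0463,0.0463],"tz":[0.0263,0.0263,0.0263],"finger_gap":[0.045,0.045,0.045]},
)

```text
clock: 21.3
eef_pos: [0.631, 0.2366, 0.1289]
tool_rot: [-0.016, 1.0, -0.0, 0.0]
ft_force: [-0.4, 0.3, -1.3]
grip_width: 0.0562
grasp_force: 64.6
```

```bash
python3 - <<'E'
from h import *
a,c=snap('wrist','w14.png'); to(.6315,.24,.029,182.3)
m=cv2.inRange(cv2.cvtColor(a,cv2.COLOR_BGR2HSV),(8,70,30),(25,255,255))
k,l,st,ce=cv2.connectedComponentsWithStats(m)
for i in range(1,k):
    if st[i,4]>1000:
        cn=max(cv2.findContours((l==i).astype(np.uint8),0,1)[0],key=len); ap=cv2.approxPolyDP(cv2.convexHull(cn),8,True)[:,0];print(ce[i].round(),ap.tolist(),ray(c,ap,.006)[:,:2].round(4).tolist())
E
```

```text
rot [ 0.     0.001 -0.009] d [-0.0003  0.0039  0.1003] yaw -178.2 q [ 0.36  0.64  0.36  1.29 -0.    0.33] t 21.4 w 0.0561
[44. 10.] [[120, 0], [26, 27], [0, 19], [0, 0]] [[0.4878, 0.1079], [0.5043, 0.0484], [0.5004, 0.0333], [0.49, 0.0354]]
[343.  19.] [[419, 0], [399, 55], [241, 8]] [[0.4823, 0.2885], [0.513, 0.279], [0.4899, 0.1809]]
[ 87. 193.] [[13, 93], [91, 84], [156, 297], [150, 309], [90, 316]] [[0.5428, 0.0332], [0.5359, 0.084], [0.6826, 0.1124], [0.6925, 0.107], [0.6997, 0.0612]]
[330. 193.] [[392, 137], [386, 284], [270, 276], [265, 137]] [[0.5626, 0.2785], [0.6669, 0.2825], [0.6633, 0.1972], [0.5651, 0.1946]]
```

View pics/w14.png

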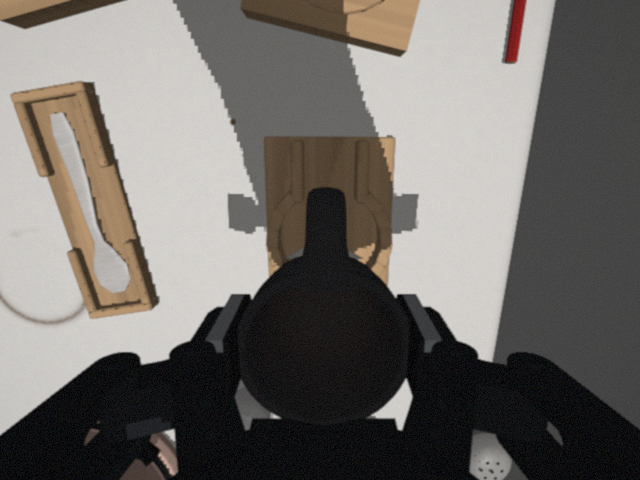

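The last view shows the spoon lying in its tray. The cup handle (column 325) lines up with the slot between walls at columns 297 and 363. I'll lower the cup.

Scaled: 0.1 m is 0.125, 0.0025 m is 0.0031.

>>> jog_arm(
  offsets={"drx":[0,0,0,0,0],"dry":[0,0,0,0,0],"drz":[0,0,0,0,0],"tx":[-0.0009,-0.0009,-0.0009,-0.0009,-0.0009],"ty":[0.0031,0.0031,0.0031,0.0031,0.0031],"tz":[0.05,0.0875,0.1125,0.125,0.125],"finger_gap":[0.045,0.045,0.045,0.045,0.045]},
)

```text
clock: 21.98
eef_pos: [0.6324, 0.2385, 0.0293]
tool_rot: [-0.015, 1.0, 0.0, 0.001]
ft_force: [-0.3, -0.4, -2.4]
grip_width: 0.0565
grasp_force: 64.7
```

Scaled: -0.14 m is -0.175, -0.1 m is -0.125.

>>> jog_arm(
  offsets={"drx":[0,0,0,0,0,0,0,0],"dry":[0,0,0,0,0,0,0,0],"drz":[0,0,0,0,0,0,0,0],"tx":[0,0,0,0,0,0,0,0.0375],"ty":[0,0,0,0,0,0,0,0],"tz":[0.0013,0.0013,0.0013,0.0013,-0.05,-0.125,-0.175,-0.175],"finger_gap":[0.045,0.08,0.08,0.08,0.08,0.08,0.08,0.08]},
)

```text
clock: 22.98
eef_pos: [0.6058, 0.2395, 0.1732]
tool_rot: [-0.016, 1.0, 0.002, 0.006]
ft_force: [-0.6, 0.2, -1.3]
grip_width: 0.0801
grasp_force: 0.0
```

```bash
python3 - <<'E'
from h import *
a,c=snap('wrist','w15.png'); snap('side','d15.png'); snap('scene','s15.png')
g=cv2.cvtColor(a,cv2.COLOR_BGR2GRAY)
p=proj(c,[[.632,.2386,.059],[.58,.237,.04]]).round();print(p)
m=(g<45).astype(np.uint8); m[300:]=0
k,l,st,ce=cv2.connectedComponentsWithStats(m)
for i in range(1,k):
    if st[i,4]>500: x,y,w,h,_=st[i]; print(st[i],ce[i].round(),ray(c,ce[i],.05))
    
E
```

```text
[[322. 272.]
 [322. 195.]]
[ 63   0  47  30 790] [89. 16.] [[0.47327959 0.09248341 0.05      ]]
[ 280  187   83  113 5442] [320. 256.] [[0.62303288 0.23690321 0.05      ]]
```

```bash
python3 - <<'E'
from h import *
cs,cd=bot.calibration('scene'),bot.calibration('side')
def pc(f,lo,hi,roi):
    a=cv2.imread(f'pics/{f}.png'); x0,x1,y0,y1=roi
    m=cv2.inRange(cv2.cvtColor(a,cv2.COLOR_BGR2HSV),lo,hi); n=np.zeros_like(m);n[y0:y1,x0:x1]=m[y0:y1,x0:x1]
    n=cv2.morphologyEx(n,cv2.MORPH_CLOSE,np.ones((9,9))); k,l,st,ce=cv2.connectedComponentsWithStats(n); i=1+st[1:,4].argmax(); return ce[i],st[i]
def tri(ps,pd):
    P=[c['mtx']@np.c_[c['R'],c['t']] for c in(cs,cd)]; X=cv2.triangulatePoints(P[0],P[1],ps.reshape(2,1),pd.reshape(2,1))[:,0]; return (X[:3]/X[3]).round(4)
lo,hi=(40,80,25),(85,255,255)
for s,d,X in (('scene0','side0',[.6335,-.256,.1]),('s15','d15',[.4535,.072,.108])):
    u=proj(cs,X)[0].astype(int);v=proj(cd,X)[0].astype(int)
    r=lambda q:(max(0,q[0]-30),q[0]+30,max(0,q[1]-30),q[1]+30)
    A,B=pc(s,lo,hi,r(u)),pc(d,lo,hi,r(v)); print(A,B,tri(A[0],B[0]))
# wrist cup rim: expected width at seated z
c=load('w15')[1]; 
for z in(.053+.006,.053+.024): q=proj(c,[[.632,.2386-.029,z],[.632,.2386+.029,z],[.632-.054,.238,z-.015]]);print(z,abs(q[0,0]-q[1,0]),q[2])
# timer silhouette bbox in s15: bright pixels within wood hull
for f,z in (('s15',0),('s6',0)):
    pass
u=proj(cs,[[.4555,.2413,.062],[.4555,.2413,.008],[.4555,.2413,.074]]);print('timer scene',u.round(1),'side',proj(cd,[[.4555,.2413,.062],[.4555,.2413,.074]]).round(1))
for f,c,(x0,x1,y0,y1) in (('s15',cs,(270,340,330,440)),('d15',cd,(185,260,170,260))):
    a=cv2.imread(f'pics/{f}.png')[y0:y1,x0:x1]; h=cv2.cvtColor(a,cv2.COLOR_BGR2HSV); m=((h[:,:,1]<50)&(h[:,:,2]<185)&(h[:,:,2]>60)).astype(np.uint8)
    k,l,st,ce=cv2.connectedComponentsWithStats(m); i=1+st[1:,4].argmax(); print(f,st[i]+[x0,y0,0,0,0],ce[i].round(1)+[x0,y0])
# bystanders
for n in('tea',(.54,-.186,.015)),: print(proj(cs,n[1]))
d=cv2.absdiff(cv2.imread('pics/scene0.png'),cv2.imread('pics/s15.png')).max(2); print('diff tea',d[200:226,388:413].max(),'fork',d[158:198,295:350].max())
E
```

```text
(array([381.64018692, 145.17523364]), array([371, 135,  23,  22, 428], dtype=int32)) (array([397.27222222, 258.63333333]), array([387, 250,  22,  19, 360], dtype=int32)) [ 0.6348 -0.2558  0.0952]
(array([369.69304229, 296.72169168]), array([356, 282,  29,  31, 733], dtype=int32)) (array([245.10970464, 212.49367089]), array([236, 205,  20,  15, 237], dtype=int32)) [0.4576 0.0712 0.1023]
0.059 82.1124104818245 [323.51108059 192.77273172]
0.077 87.65226948192367 [323.61793768 197.29861279]
timer scene [[304.6 394.4]
 [306.  408.4]
 [304.3 391. ]] side [[218.  204.1]
 [217.7 199.6]]
s15 [ 270  346   70   49 1727] [300.5 367.8]
d15 [ 185  170   75   55 3077] [219.7 191.2]
[[400.44273375 212.19111544]]
diff tea 31 fork 32
```

```bash
python3 -c "
from workcell import bot
print(bot.job_done())"
```

```text
the job is handed in; nothing more can be done
None
```

I handed the job in at about 23 s with the timer, jar, spoon and cup placed in their holders and the fork and tea light unmoved in the scene camera; the hand-in returned no verdict, and I judged the timer's seating from one overhead view, not a height measurement.

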